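# Rack the spatulas by length

### The job

Put the four steel spatulas away on the white rack, each laid flat and roughly centred across both rails in its own pair of facing notches, in order of length: the longest in the notches at the end of the rack on the grey canister's side, the shortest at the other end. Which way the blades point does not matter. Leave the canister, beaker, jar and dish where they stand.

Things in the scene. Friction and masses are not known exactly. Their poses are not given: they have to be found in the camera images.
- spatula_a: Stainless steel lab spatula, 140 mm long (the shortest of four), lying flat on the bench: a straight bar 12 mm wide and 8 mm thick with a flat blade 20 mm wide, 26 mm long and 3 mm thick at its -x end. Origin: middle of its length, on its underside; x along its length, z up. 60 g nominal.
- spatula_b: Stainless steel lab spatula, 175 mm long (second shortest of four), lying flat on the bench: a straight bar 12 mm wide and 8 mm thick with a flat blade 20 mm wide, 26 mm long and 3 mm thick at its -x end. Origin: middle of its length, on its underside; x along its length, z up. 74 g nominal.
- spatula_c: Stainless steel lab spatula, 210 mm long (second longest of four), lying flat on the bench: a straight bar 12 mm wide and 8 mm thick with a flat blade 20 mm wide, 26 mm long and 3 mm thick at its -x end. Origin: middle of its length, on its underside; x along its length, z up. 88 g nominal.
- spatula_d: Stainless steel lab spatula, 245 mm long (the longest of four), lying flat on the bench: a straight bar 12 mm wide and 8 mm thick with a flat blade 20 mm wide, 26 mm long and 3 mm thick at its -x end. Origin: middle of its length, on its underside; x along its length, z up. 102 g nominal.
- rack: White fixed rack: two rails along its y, 240 mm long, 12 mm thick, centred at rack x = -50 and +50 mm, open to the bench between (end bars 12 mm high). Each rail has four notches 36 mm wide at rack y = -90, -30, 30, 90 mm, black floors 45 mm above the bench, teeth between up to 54 mm. A spatula lies along rack x in a facing pair of notches. Origin: rack's centre at bench level, z up.
- canister: Grey plastic canister with a handle, a black cap and white blank labels, 75 x 105 mm and 190 mm high, standing beyond the rack, to its left or right (at its +y or -y side); it marks the end of the rack for the longest spatula. Origin: centre of its underside. Bystander: must stay where it is.
- beaker: Empty glass beaker, 84 mm wide, 110 mm high, beyond the rack on the side opposite to the canister. Origin: centre of its underside. Bystander.
- jar: Squat amber glass jar with a black lid, 64 mm wide, 50 mm high, to the right. Origin: centre of its underside. Bystander.
- dish: Low white ceramic dish, 90 mm wide, 22 mm high, to the left. Origin: centre of its underside. Bystander.
Things that resemble listed ones, but are neither listed nor needed, are in the scene too. What is shaped like the spatula_d but turquoise is not meant. Leave any yellow look-alike of the spatula_a alone.

How it is judged:
By the outcome, as a careful person would: the job done as asked, in the order asked, and still so for the second after the job is handed in, with the robot touching nothing.
It also fails if it takes over 96 s, if anything falls off the work surface, if the arm or the gripper's body presses on something with over 40 N, if the wrist force passes 120 N, or if a joint passes its speed limit or range.

### The arm

A 6-joint arm with a two-finger parallel gripper is mounted at the origin on the work surface. World frame = base frame: x ahead of the robot, y to its left, z up, the work surface at z = 0. Lengths are in m, angles in rad, forces in N, time in s.
With the tool pointing down it reaches from about 0.25 to 0.725 m from the base axis. Payload 4 kg.
Tool frame: the origin (TCP) lies between the finger pads; the fingertips stand 17 mm ahead of it and the grasp point (between the pads) lies 2 mm behind it; z points along the fingers, x is the direction in which the jaws open and shut, and the axes are right-handed (so a half turn about z gives the same grasp; the last joint's range is limited). The gripper opens to 85 mm and grips with 20 to 120 N. Pads are 22 mm wide; open, the fingers measure 114 mm over their backs; the gripper's body (76 mm by 85 mm) begins 54 mm behind the grasp point. The pads swing forward as they close: fully open they stand 13 mm farther back than shut.
Start: joints at [-1.227, 0.241, 0.005, 1.335, 0, 1.571], TCP at [0.169, -0.471, 0.248] pointing down, gripper open.
Joint ranges: [-2.72, 2.72], [-1.05, 1.87], [-1.09, 1.28], [-1.99, 2.15], [-1.42, 1.44], [-3.14, 3.14]. Speed limits (rad/s): [2.79, 2.79, 3.14, 3.14, 3.14, 3.14].

### API

Orientations are given as a unit quaternion [x, y, z, w].
In Python, from workcell import telemetry, cams, workorder gives the robot as it stands. The module is installed in compiled form; this text tells all that it offers.
- The arm moves only by the tool apply_moves, never from a script. Its argument "moves" is a list that holds one entry, the list of rows, each a list of 4 numbers: the shift along the tool's x, y, z in mm, then the turn about the tool's z in degrees. A call has exactly 10 rows; each row shifts and turns the pose as measured when the row begins, along the tool's axes as they then stand; what a row does not reach is not made up. A row lasts 1/10 s, in which the tool goes at most 50 mm and 8.59 degrees, less where a joint would pass 70% of its speed; a pose out of reach is approached as far as the arm can. A call with a gripper value outside its range is refused whole. "hand" is the gripper's target within -1 to 1 (fully open at 1, half-way at 0, shut at -1), set as the call begins (left out, the last holds). The fingers move at their own pace and stop on an object; the grip force is fixed at half the most. Time passes only in rows, so rows that do not move let the fingers close, or fill a call up. It gives the time, the measured TCP pose, the force and the opening at its end, in the units of the state.
- telemetry.get_obs(): the state, without advancing time (a new reading comes with each control period).
- cams.camera(name): name is "side" or "top" or "wrist"; returns a dict with "color" (420x560x3 uint8, red, green, blue), "fovy" (degrees; the focal length in pixels is half the picture's height over the tangent of half this angle, whatever the lens; pixels are square), "cx", "cy" (the principal point, pixels), "camera_from_world" (4x4, takes a point from world to camera coordinates). Camera axes: x right, y down, z forward; pixel columns grow to the right and rows downward; lengths in m; the calibration is good to about 2 mm. The wrist camera is an equidistant fisheye: a pixel r from the principal point sees the ray r / f radians off the axis. A picture is of the moment at which its call begins. There is no depth.
- workorder.job_done(): hands the job in, once; it reports no verdict.
The state is a dict: "clock": time; "joint_pos": joint angles; "joint_vel": joint speeds; "tau": joint torques, N m; "eef_pos": TCP position; "tool_rot": TCP orientation; "ft_force": force on the tool from outside, world axes, zero at the start; "ft_torque": the same for the moment, N m; "grip_width": finger opening in m.
Only numpy, scipy, OpenCV 4.12 (cv2) and the standard library are available. Lean on these libraries where they do the work, as an engineer would, in place of code of your own. Each camera call takes 0.05 s, during which the arm holds its last target. There are 200 camera calls.

## Working session

There is one attempt and no reset: what is moved stays moved. The work goes in short steps, Python scripts to look and compute and a tool call to move; the robot and the scene stay as the last step left them, time stands still between calls to the robot, and variables do not carry over. Pictures are saved under pics/ and viewed, about 12 in all and at most 16, crops included, and the job is handed in when it is done.

Besides the shell and the picture viewer there is one more tool, called by a JSON object that holds its "api" and its "payload". apply_moves: Moves the arm, as the interface text tells. Its arguments: {"type":"object","properties":{"moves":{"type":"array"},"hand":{"type":"number"}},"required":["moves"]}

```bash
mkdir -p pics
cat > h.py <<'E'
import numpy as np, cv2
from workcell import telemetry, cams, workorder
def snap(n,f):
    c=cams.camera(n); cv2.imwrite(f'pics/{f}.png',c['color'][:,:,::-1]); np.save(f'pics/{f}.npy',c,allow_pickle=True); return c
def load(f): return np.load(f'pics/{f}.npy',allow_pickle=True).item()
def ray(c,u,v):
    f=c['color'].shape[0]/2/np.tan(np.radians(c['fovy'])/2); x=(u-c['cx'])/f;y=(v-c['cy'])/f
    return np.array([x,y,1.])
def w(c,u,v,z=0,fish=False):
    d=ray(c,u,v)
    if fish:
        r=np.hypot(d[0],d[1]); d=np.array([d[0]/r*np.sin(r),d[1]/r*np.sin(r),np.cos(r)]) if r>0 else d
    T=np.linalg.inv(c['camera_from_world']); d=T[:3,:3]@d; o=T[:3,3]
    return o+d*(z-o[2])/d[2]
def px(c,p):
    q=c['camera_from_world']@np.r_[p,1]; f=c['color'].shape[0]/2/np.tan(np.radians(c['fovy'])/2)
    return c['cx']+f*q[0]/q[2], c['cy']+f*q[1]/q[2]
E
python3 - <<'E'
from h import *
for n in('top','side'):
    c=snap(n,n+'0'); print(n,c['fovy'],c['cx'],c['cy'],np.linalg.inv(c['camera_from_world']).round(3))
a=cv2.imread('pics/top0.png');cv2.imwrite('pics/top0b.png',cv2.resize(a,(800,600),interpolation=cv2.INTER_CUBIC))
o=telemetry.get_obs();print(o)
E
```

```text
top 51.30149190648847 281.5007950850601 211.67045695415194 [[ 8.000e-03 -9.830e-01  1.850e-01  3.170e-01]
 [-1.000e+00 -8.000e-03  1.000e-03 -1.500e-02]
 [ 1.000e-03 -1.850e-01 -9.830e-01  1.308e+00]
 [ 0.000e+00  0.000e+00  0.000e+00  1.000e+00]]
side 56.795404185737254 279.18275487491167 208.68592924196813 [[ 0.802 -0.352  0.483 -0.049]
 [-0.597 -0.442  0.67  -0.817]
 [-0.022 -0.825 -0.564  0.73 ]
 [ 0.     0.     0.     1.   ]]
{'clock': 0.1, 'joint_pos': array([-1.22700080e+00,  2.41358984e-01,  3.85805849e-03,  1.33518823e+00,
       -4.65523345e-05,  1.57082035e+00]), 'joint_vel': array([ 0.0004424 , -0.00217267,  0.00307607, -0.00159408, -0.00080655,
       -0.00057198]), 'tau': array([-2.48407250e-04, -3.73137081e+01,  2.53010345e+01,  1.08426248e-02,
       -1.46448059e-05,  1.00897552e-05]), 'eef_pos': array([ 0.16834045, -0.47024709,  0.24749094]), 'tool_rot': array([ 8.17630465e-01, -5.75742587e-01, -7.87230545e-04, -5.25840589e-04]), 'ft_force': array([ 0.20184317,  0.23303571, -0.24080886]), 'ft_torque': array([-0.01093977, -0.01728174,  0.03466563]), 'grip_width': 0.08568029806280378}
```

View pics/top0b.png

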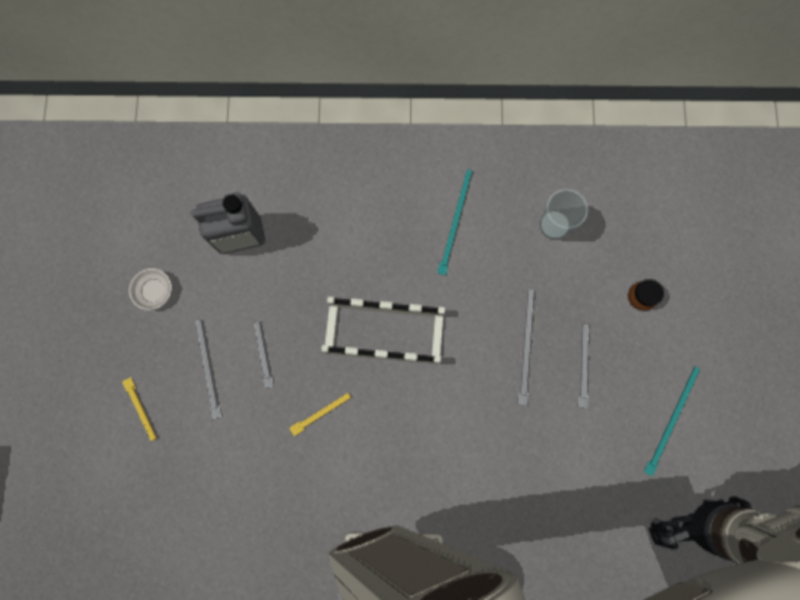

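View pics/side0.png

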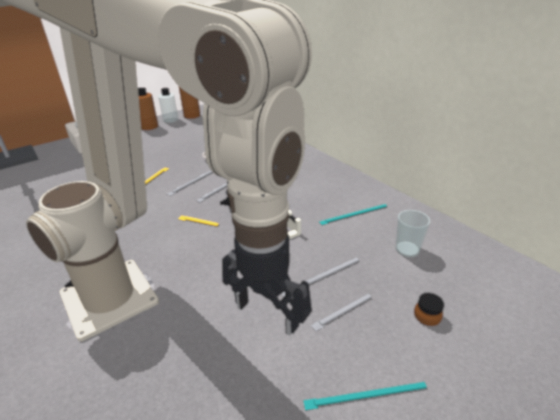

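The top view shows the canister at +y (left of the image). The steel spatulas, in 800 px coordinates, are d (531,290)-(522,403), c (198,320)-(217,417), b (586,325)-(583,406) and a (257,322)-(269,386). The rack is at about (385,328). Next I refine these numerically.

```bash
cat > m.py <<'E'
from h import *
c=load('top0'); im=c['color'].astype(int); g=cv2.cvtColor(c['color'],cv2.COLOR_RGB2GRAY).astype(float)
bg=cv2.medianBlur(c['color'],41); bgg=cv2.cvtColor(bg,cv2.COLOR_RGB2GRAY).astype(float)
sat=im.max(2)-im.min(2)
for n,(x0,y0,x1,y1) in dict(d=(350,195,385,290),c=(130,218,160,298),b=(397,222,422,290),a=(172,220,198,276)).items():
    m=((g-bgg)[y0:y1,x0:x1]>18)&(sat[y0:y1,x0:x1]<40)
    k,l,s,_=cv2.connectedComponentsWithStats(m.astype(np.uint8)); i=1+s[1:,4].argmax()
    v,u=np.nonzero(l==i); P=np.array([w(c,a+x0,b+y0,.006)[:2] for a,b in zip(u,v)])
    ctr,sz,_=cv2.minAreaRect((P*1000).astype(np.float32))
    e=np.linalg.eigh(np.cov((P-P.mean(0)).T))[1][:,1]; e*=np.sign(e[0]); t=(P-P.mean(0))@e
    ce=P.mean(0)+e*(t.max()+t.min())/2
    print(n,'area',len(u),'rect',np.round(ctr),np.round(sz),'mid',ce.round(4),'ang',np.degrees(np.arctan2(e[1],e[0])).round(1),'L',np.ptp(t).round(3))
x0,y0,x1,y1=220,200,325,262
m=(g[y0:y1,x0:x1]<45).astype(np.uint8);k,l,s,q=cv2.connectedComponentsWithStats(m)
for i in range(1,k):
    if s[i,4]>8: print(s[i,4],(q[i]+[x0,y0]).round(1),w(c,*(q[i]+[x0,y0]),.045)[:2].round(4))
E
python3 m.py; python3 -c "
import cv2;a=cv2.imread('pics/top0.png')[190:275,215:330];cv2.imwrite('pics/r.png',cv2.resize(a,None,fx=6,fy=6,interpolation=2))"
```

```text
d area 171 rect [ 482. -277.] [  9. 218.] mid [ 0.4824 -0.2764] ang -5.8 L 0.218
c area 105 rect [441. 399.] [158.   7.] mid [0.4414 0.3988] ang 14.2 L 0.158
b area 126 rect [ 442. -396.] [  9. 146.] mid [ 0.442  -0.3951] ang -4.0 L 0.147
a area 84 rect [458. 281.] [111.   7.] mid [0.4586 0.2812] ang 14.0 L 0.111
26 [239.2 211. ] [0.5554 0.1102]
28 [259.8 212.9] [0.55   0.0495]
26 [280.  214.8] [ 0.5449 -0.0099]
28 [300.6 216.6] [ 0.5401 -0.0703]
27 [235.6 244.6] [0.4563 0.1178]
27 [255.7 246.6] [0.451  0.0597]
30 [276.5 248.4] [ 0.4461 -0.0007]
27 [297.3 250.4] [ 0.4408 -0.0607]
```

View pics/r.png

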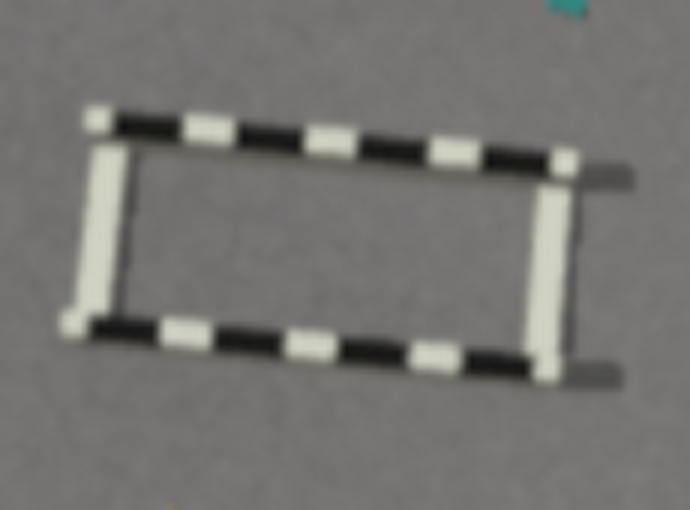

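The crop shows the rack clean and square: 8 black notches, rack angle about -5°. The blades were dropped by the threshold, so I redo the spatula ends with a lower one.

```bash
sed -i 's/>18)&(sat\[y0:y1,x0:x1\]<40)/>9)\&(sat[y0:y1,x0:x1]<40)/; s/i=1+s\[1:,4\].argmax()/l=np.isin(l,[j for j in range(1,k) if s[j,4]>5]).astype(int); i=1/' m.py; python3 m.py | head -4
cat >> h.py <<'E'
def st():
    o=telemetry.get_obs(); from scipy.spatial.transform import Rotation as R
    M=R.from_quat(o['tool_rot']).as_matrix(); return o,M
def go(x,y,z,ang=None):
    "print remaining shift in tool axes and turn about tool z so tool x is along world ang(deg) mod 180"
    o,M=st(); d=M.T@(np.array([x,y,z])-o['eef_pos'])*1000
    a=np.degrees(np.arctan2(M[1,0],M[0,0])); t=0 if ang is None else -((ang-a+90)%180-90)
    dw=np.array([x,y,z])-o['eef_pos']
    b=np.radians(a if ang is None else ang-180*round((ang-a)/180)); X=np.array([np.cos(b),np.sin(b),0]);Y=np.array([np.sin(b),-np.cos(b),0])
    print('t',round(o['clock'],2),'pos',o['eef_pos'].round(4),'xang',a.round(1),'shift',d.round(1),'after-turn shift',(1000*dw@X).round(1),(1000*dw@Y).round(1),'turn',round(t,1),'J6',o['joint_pos'][5].round(2),'F',o['ft_force'].round(1),'w',o['grip_width'].round(4),'tilt',M[:,2].round(3))
E
python3 - <<'E'
from h import *
go(.48,-.277,.15,84)
E
```

```text
d area 283 rect [ 472. -273.] [ 18. 240.] mid [ 0.4719 -0.2753] ang -5.9 L 0.24
c area 237 rect [421. 390.] [208.  18.] mid [0.4202 0.3927] ang 14.6 L 0.208
b area 226 rect [ 432. -392.] [ 18. 173.] mid [ 0.4321 -0.3941] ang -4.3 L 0.173
a area 163 rect [450. 276.] [137.  18.] mid [0.449  0.2781] ang 14.2 L 0.137Traceback (most recent call last):
  File "<stdin>", line 2, in <module>
  File "h.py", line 27, in go
    print('t',round(o['clock'],2),'pos',o['eef_pos'].round(4),'xang',a.round(1),'shift',d.round(1),'after-turn shift',(1000*dw@X).round(1),(1000*dw@Y).round(1),'turn',round(t,1),'J6',o['joint_pos'][5].round(2),'F',o['ft_force'].round(1),'w',o['grip_width'].round(4),'tilt',M[:,2].round(3))
                                                                                                                                                                                                                                                 ^^^^^^^^^^^^^^^^^^^^^
AttributeError: 'float' object has no attribute 'round'
```

```bash
sed -i "s/o\['grip_width'\].round(4)/round(float(o['grip_width']),4)/" h.py
python3 - <<'E'
from h import *
go(.472,-.275,.15,84.1)
E
```

```text
t 0.1 pos [ 0.1683 -0.4702  0.2475] xang -70.3 shift [ -81.3 -351.7   97.6] after-turn shift -225.4 -282.0 turn 25.6 J6 1.57 F [ 0.2  0.2 -0.2] w 0.0857 tilt [-0.001  0.002 -1.   ]
```

{"api": "apply_moves", "payload": {"moves": [[[0,0,10,6.4],[0,0,10,6.4],[0,0,10,6.4],[0,0,10,6.4],[-30,-38,5,0],[-30,-38,5,0],[-30,-38,5,0],[-30,-38,5,0],[-30,-38,5,0],[-30,-38,5,0]]], "hand": 0}}

```text
clock: 1.1
eef_pos: [0.4181, -0.3185, 0.1708]
tool_rot: [-0.656, 0.755, 0.004, -0.0]
ft_force: [0.9, -0.4, 0.0]
grip_width: 0.0427
```

Run:
```python
from h import *
go(.472,-.275,.12,84.1)
```

```text
t 1.1 pos [ 0.4181 -0.3185  0.1708] xang -98.0 shift [-50.3 -47.7  50.7] after-turn shift -48.8 -49.2 turn -2.1 J6 2.63 F [ 0.9 -0.4  0. ] w 0.0427 tilt [-0.006  0.006 -1.   ]
```

The wrist would pass its range over the rack with this jaw direction, so I turn it half round now.

{"api": "apply_moves", "payload": {"moves": [[[0,0,0,-8.5],[0,0,0,-8.5],[0,0,0,-8.5],[0,0,0,-8.5],[0,0,0,-8.5],[0,0,0,-8.5],[0,0,0,-8.5],[0,0,0,-8.5],[0,0,0,-8.5],[0,0,0,-8.5]]]}}

```text
clock: 2.1
eef_pos: [0.4221, -0.3093, 0.1633]
tool_rot: [0.995, -0.103, -0.009, -0.007]
ft_force: [0.0, -0.5, -0.1]
grip_width: 0.0426
```

{"api": "apply_moves", "payload": {"moves": [[[0,0,0,-8.5],[0,0,0,-8.5],[0,0,0,-8.5],[0,0,0,-8.5],[0,0,0,-8.5],[0,0,0,-8.5],[0,0,0,-8.5],[0,0,0,-8.5],[0,0,0,-8.5],[0,0,0,-8.5]]]}}

```text
clock: 3.1
eef_pos: [0.4186, -0.3068, 0.1577]
tool_rot: [0.798, 0.603, -0.004, -0.017]
ft_force: [-0.3, -0.8, -0.3]
grip_width: 0.0426
```

Run:
```python
from h import *
go(.472,-.275,.12,84.1)
```

```text
t 3.1 pos [ 0.4186 -0.3068  0.1577] xang 74.2 shift [44.6 43.9 37. ] after-turn shift 37.1 49.9 turn -9.9 J6 -0.36 F [-0.3 -0.8 -0.3] w 0.0426 tilt [-0.026  0.022 -0.999]
```

{"api": "apply_moves", "payload": {"moves": [[[0,0,5,-5],[0,0,5,-5],[9,12,5,0],[9,12,5,0],[9,12,5,0],[9,12,5,0],[0,0,5,0],[0,0,0,0],[0,0,0,0],[0,0,0,0]]]}}

```text
clock: 4.1
eef_pos: [0.4732, -0.2695, 0.1169]
tool_rot: [0.74, 0.672, -0.003, -0.02]
ft_force: [-0.2, 0.6, 0.4]
grip_width: 0.043
```

Run:
```python
from h import *
c=snap('wrist','w1')
go(.472,-.275,.06,84.1)
```

```text
t 4.15 pos [ 0.4732 -0.2696  0.117 ] xang 84.5 shift [-6.7  1.1 56.9] after-turn shift -5.5 -0.7 turn 0.4 J6 -0.43 F [ 0.4 -0.3  0.1] w 0.0428 tilt [-0.03   0.025 -0.999]
```

View pics/w1.png

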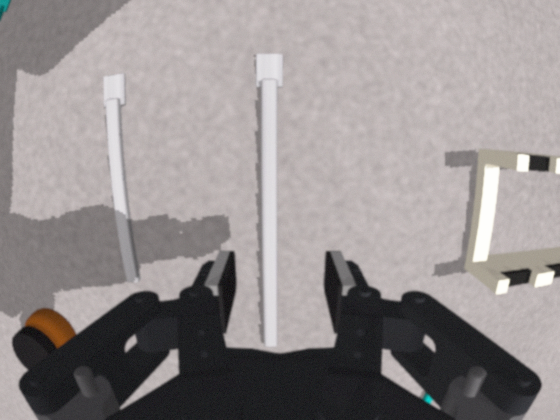

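The wrist image confirms spatula d between the fingers: bar at u≈269, finger centre at u≈281. I shift about 7 mm and go down.

{"api": "apply_moves", "payload": {"moves": [[[-4,1,10,0],[-3,1,20,0],[0,0,20,0],[0,0,18,0],[0,0,12,0],[0,0,8,0],[0,0,4,0],[0,0,2,0],[0,0,0,0],[0,0,0,0]]]}}

```text
clock: 5.15
eef_pos: [0.471, -0.2801, 0.0195]
tool_rot: [0.742, 0.67, -0.002, -0.016]
ft_force: [0.0, -0.5, -0.6]
grip_width: 0.0428
```

Run:
```python
from h import *
go(.472,-.275,.02,84.1)
```

```text
t 5.15 pos [ 0.471  -0.2801  0.0195] xang 84.1 shift [ 5.2  0.4 -0.5] after-turn shift 5.2 0.4 turn -0.0 J6 -0.44 F [ 0.  -0.5 -0.6] w 0.0428 tilt [-0.025  0.021 -0.999]
```

{"api": "apply_moves", "payload": {"moves": [[[5,0,0,0],[0,0,0,0],[0,0,0,0],[0,0,0,0],[0,0,0,0],[0,0,0,0],[0,0,0,0],[0,0,-5,0],[0,0,-20,0],[0,0,-30,0]]], "hand": -1}}

```text
clock: 6.15
eef_pos: [0.4703, -0.2739, 0.073]
tool_rot: [0.742, 0.67, -0.004, -0.02]
ft_force: [1.2, -0.7, -2.1]
grip_width: 0.0095
```

Run:
```python
from h import *
go(.5059,.114,.12,85.2)
```

```text
t 6.15 pos [ 0.4703 -0.2739  0.073 ] xang 84.1 shift [390.5  -5.7 -38.3] after-turn shift 389.5 3.1 turn -1.1 J6 -0.43 F [ 1.2 -0.7 -2.1] w 0.0095 tilt [-0.032  0.025 -0.999]
```

{"api": "apply_moves", "payload": {"moves": [[[10,0,-15,-1],[35,0,-15,0],[45,0,-10,0],[45,0,-5,0],[45,0,0,0],[45,0,0,0],[45,0,0,0],[45,0,0,0],[40,0,0,0],[20,0,0,0]]]}}

```text
clock: 7.15
eef_pos: [0.5117, 0.106, 0.1369]
tool_rot: [0.74, 0.673, 0.002, -0.012]
ft_force: [-0.3, -1.0, -1.1]
grip_width: 0.009
```

Run:
```python
from h import *
c=snap('wrist','w2')
go(.5059,.114,.1,85.2)
```

```text
t 7.2 pos [0.5122 0.1082 0.1371] xang 84.7 shift [ 4.5 -6.2 37.3] after-turn shift 5.3 -6.7 turn -0.5 J6 0.29 F [ 1.   2.6 -1.2] w 0.0093 tilt [-0.013  0.022 -1.   ]
```

View pics/w2.png

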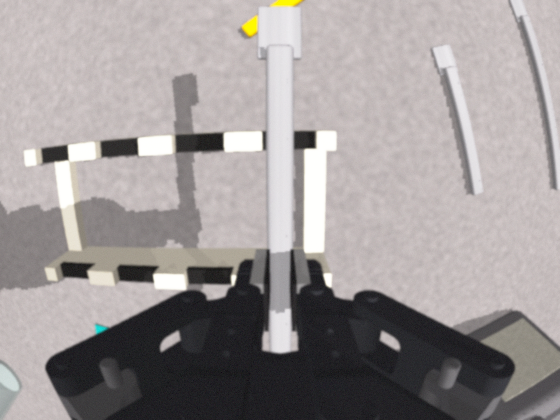

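Spatula d is held straight, above the +y notch pair (far rail black notch at u≈310, bar at u≈280). I correct about 5 mm and go down.

{"api": "apply_moves", "payload": {"moves": [[[2,-3,5,0],[2,-3,5,0],[0,0,8,0],[0,0,8,0],[0,0,5,0],[0,0,3,0],[0,0,0,0],[0,0,0,0],[0,0,0,0],[0,0,0,0]]]}}

```text
clock: 8.2
eef_pos: [0.5047, 0.1104, 0.0999]
tool_rot: [0.74, 0.672, 0.001, -0.013]
ft_force: [-0.3, 0.3, -1.2]
grip_width: 0.0093
```

Run:
```python
from h import *
go(.5059,.114,.066,85.2)
```

```text
t 8.2 pos [0.5047 0.1104 0.0999] xang 84.4 shift [ 3.1  1.4 34. ] after-turn shift 3.7 0.9 turn -0.8 J6 0.3 F [-0.3  0.3 -1.2] w 0.0093 tilt [-0.015  0.021 -1.   ]
```

{"api": "apply_moves", "payload": {"moves": [[[3,1,6,-0.8],[1,1,8,0],[0,0,8,0],[0,0,6,0],[0,0,4,0],[0,0,2,0],[0,0,0,0],[0,0,0,0],[0,0,0,0],[0,0,0,0]]]}}

```text
clock: 9.2
eef_pos: [0.5079, 0.1158, 0.066]
tool_rot: [0.735, 0.678, 0.003, -0.012]
ft_force: [-0.2, 0.4, 0.0]
grip_width: 0.0091
```

Run:
```python
from h import *
go(.5059,.114,.066,85.2)
```

```text
t 9.2 pos [0.5079 0.1158 0.066 ] xang 85.3 shift [-2.  -1.8  0. ] after-turn shift -2.0 -1.8 turn 0.1 J6 0.29 F [-0.2  0.4  0. ] w 0.0091 tilt [-0.011  0.021 -1.   ]
```

{"api": "apply_moves", "payload": {"moves": [[[0,0,0,0],[0,0,0,0],[0,0,0,0],[0,0,0,0],[0,0,0,0],[0,0,-5,0],[0,0,-15,0],[0,0,-25,0],[0,0,-30,0],[0,0,-20,0]]], "hand": -0.3}}

```text
clock: 10.2
eef_pos: [0.5061, 0.1132, 0.161]
tool_rot: [0.735, 0.678, -0.001, -0.014]
ft_force: [0.6, 0.5, 0.7]
grip_width: 0.0296
```

Run:
```python
from h import *
c=snap('wrist','w3')
go(.4202,.3927,.12,104.6)
c=load('top0')
print('canister base',w(c,.7*233,.7*235,.0)); print('cap',w(c,.7*232,.7*204,.19))
```

```text
t 10.25 pos [0.5079 0.1135 0.1641] xang 85.3 shift [ 270.3 -109.2   51.2] after-turn shift 292.3 -14.5 turn -19.3 J6 0.29 F [0.9 0.5 1.6] w 0.0299 tilt [-0.015  0.021 -1.   ]
canister base [7.08681039e-01 3.54639747e-01 2.22044605e-16]
cap [0.71213185 0.3063293  0.19      ]
```

View pics/w3.png

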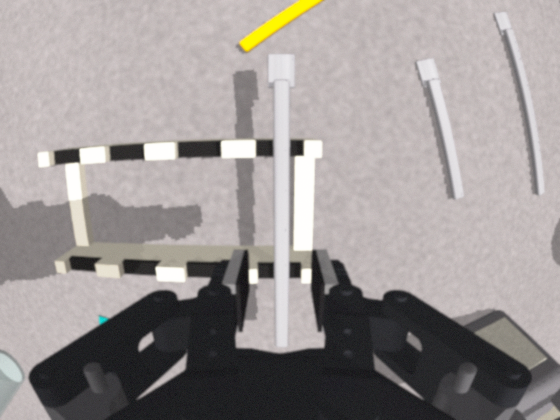

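Spatula d rests in the +y notch pair. On to spatula c.

{"api": "apply_moves", "payload": {"moves": [[[0,0,0,-6.4],[0,0,0,-6.4],[10,0,0,-6.4],[40,-2,5,0],[47,-3,5,0],[47,-3,5,0],[47,-3,10,0],[47,-3,10,0],[35,-2,5,0],[10,0,5,0]]], "hand": 0}}

```text
clock: 11.25
eef_pos: [0.4207, 0.3919, 0.1284]
tool_rot: [0.609, 0.793, 0.009, -0.008]
ft_force: [1.0, -0.2, -0.8]
grip_width: 0.0427
```

Run:
```python
from h import *
c=snap('wrist','w4')
go(.4202,.3927,.06,104.6)
```

```text
t 11.3 pos [0.4203 0.3917 0.1273] xang 104.9 shift [-0.6  0.  67.3] after-turn shift 1.0 0.2 turn 0.3 J6 0.48 F [-0.2  2.1  0.2] w 0.0424 tilt [-0.004  0.023 -1.   ]
```

View pics/w4.png

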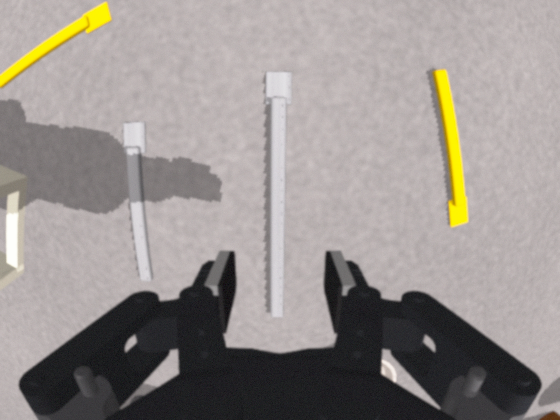

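Spatula c is centred between the fingers (bar u≈277, finger centre ≈281).

{"api": "apply_moves", "payload": {"moves": [[[-1,0,10,0],[-1,0,20,0],[0,0,22,0],[0,0,20,0],[0,0,16,0],[0,0,10,0],[0,0,5,0],[0,0,2,0],[0,0,0,0],[0,0,0,0]]]}}

```text
clock: 12.3
eef_pos: [0.4259, 0.38, 0.0174]
tool_rot: [0.615, 0.788, 0.007, -0.007]
ft_force: [-0.2, -0.7, 0.0]
grip_width: 0.0429
```

Run:
```python
from h import *
go(.4202,.3927,.0195,104.6)
```

```text
t 12.3 pos [0.4259 0.38   0.0174] xang 104.1 shift [13.7 -2.5 -1.9] after-turn shift 13.7 -2.3 turn -0.5 J6 0.48 F [-0.2 -0.7  0. ] w 0.0429 tilt [-0.002  0.019 -1.   ]
```

{"api": "apply_moves", "payload": {"moves": [[[6,-1,-1,-0.5],[6,-1,-1,0],[1,0,0,0],[0,0,0,0],[0,0,0,0],[0,0,0,0],[0,0,0,0],[0,0,0,0],[0,0,0,0],[0,0,0,0]]]}}

```text
clock: 13.3
eef_pos: [0.4212, 0.395, 0.0222]
tool_rot: [0.611, 0.792, 0.009, -0.006]
ft_force: [0.5, -0.2, -0.7]
grip_width: 0.0428
```

Run:
```python
from h import *
c=snap('wrist','w5')
go(.4202,.3927,.0195,104.6)
```

```text
t 13.35 pos [0.4212 0.395  0.0222] xang 104.7 shift [-2.1 -1.5  2.7] after-turn shift -2.0 -1.5 turn 0.1 J6 0.49 F [ 1.2 -0.2 -0.9] w 0.0427 tilt [ 0.001  0.022 -1.   ]
```

View pics/w5.png

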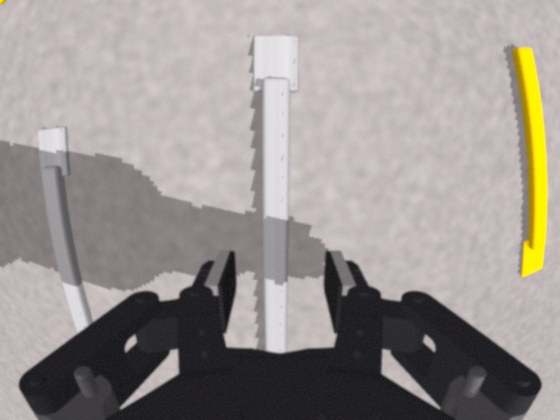

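Still well between the fingers (bar u≈276). I lower 2.5 mm, grip and lift.

{"api": "apply_moves", "payload": {"moves": [[[-1,0,2.5,0],[0,0,0,0],[0,0,0,0],[0,0,0,0],[0,0,0,0],[0,0,0,0],[0,0,0,0],[0,0,-8,0],[0,0,-25,0],[0,0,-30,0]]], "hand": -1}}

```text
clock: 14.35
eef_pos: [0.4182, 0.3895, 0.0795]
tool_rot: [0.611, 0.792, 0.003, -0.007]
ft_force: [1.1, 0.1, -0.5]
grip_width: 0.01
```

Run:
```python
from h import *
go(.5005,.0546,.15,85.2)
```

```text
t 14.35 pos [0.4182 0.3895 0.0795] xang 104.7 shift [-343.7   -5.5  -75.9] after-turn shift -326.9 110.1 turn 19.5 J6 0.49 F [ 1.1  0.1 -0.5] w 0.01 tilt [-0.008  0.014 -1.   ]
```

{"api": "apply_moves", "payload": {"moves": [[[0,0,-20,6.5],[0,0,-20,6.5],[-15,5,-20,6.5],[-45,15,-10,0],[-45,15,0,0],[-45,15,0,0],[-45,15,0,0],[-45,15,0,0],[-40,14,0,0],[-20,8,0,0]]]}}

```text
clock: 15.35
eef_pos: [0.4987, 0.0763, 0.1565]
tool_rot: [0.738, 0.675, 0.011, -0.006]
ft_force: [0.4, 0.9, -0.9]
grip_width: 0.0095
```

Run:
```python
from h import *
go(.5005,.0546,.11,85.2)
```

```text
t 15.35 pos [0.4987 0.0763 0.1565] xang 84.9 shift [-22.6   3.4  46. ] after-turn shift -21.5 3.6 turn -0.3 J6 0.23 F [ 0.4  0.9 -0.9] w 0.0095 tilt [ 0.008  0.024 -1.   ]
```

{"api": "apply_moves", "payload": {"moves": [[[-8,1,0,0],[-8,1,5,0],[-4,1,10,0],[0,0,12,0],[0,0,10,0],[0,0,6,0],[0,0,2,0],[0,0,0,0],[0,0,0,0],[0,0,0,0]]]}}

```text
clock: 16.35
eef_pos: [0.4991, 0.0586, 0.1076]
tool_rot: [0.737, 0.676, 0.011, -0.007]
ft_force: [-0.4, -0.8, -1.3]
grip_width: 0.0097
```

Run:
```python
from h import *
c=snap('wrist','w6')
go(.5005,.0546,.066,85.2)
```

```text
t 16.4 pos [0.4992 0.0586 0.1077] xang 85.1 shift [-4.9  1.5 41.6] after-turn shift -3.9 1.7 turn -0.1 J6 0.19 F [ 0.3  0.1 -0.7] w 0.0095 tilt [ 0.007  0.025 -1.   ]
```

View pics/w6.png

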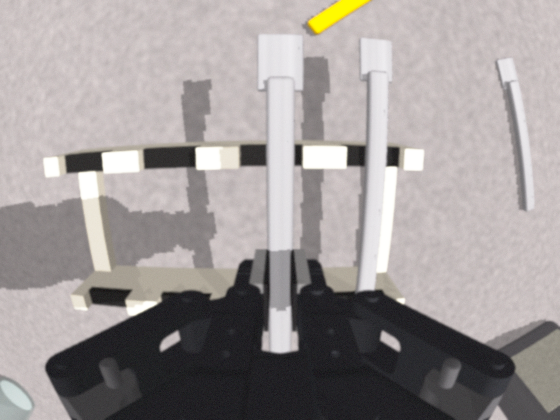

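{"api": "apply_moves", "payload": {"moves": [[[-3,1,5,0],[-1,0,10,0],[0,0,10,0],[0,0,8,0],[0,0,5,0],[0,0,3,0],[0,0,0,0],[0,0,0,0],[0,0,0,0],[0,0,0,0]]]}}

```text
clock: 17.4
eef_pos: [0.5008, 0.0549, 0.0648]
tool_rot: [0.737, 0.676, 0.012, -0.006]
ft_force: [0.5, 0.1, 0.7]
grip_width: 0.0096
```

Run:
```python
from h import *
go(.5005,.0546,.066,85.2)
```

```text
t 17.4 pos [0.5008 0.0549 0.0648] xang 85.1 shift [-0.3 -0.3 -1.3] after-turn shift -0.3 -0.3 turn -0.1 J6 0.18 F [0.5 0.1 0.7] w 0.0096 tilt [ 0.009  0.025 -1.   ]
```

{"api": "apply_moves", "payload": {"moves": [[[0,0,0,0],[0,0,0,0],[0,0,0,0],[0,0,0,0],[0,0,0,0],[0,0,-5,0],[0,0,-15,0],[0,0,-25,0],[0,0,-30,0],[0,0,-15,0]]], "hand": -0.3}}

```text
clock: 18.4
eef_pos: [0.498, 0.0525, 0.1556]
tool_rot: [0.737, 0.676, 0.009, -0.008]
ft_force: [0.1, -0.5, 0.3]
grip_width: 0.0301
```

Run:
```python
from h import *
go(.449,.2781,.12,104.2)
```

```text
t 18.4 pos [0.498  0.0525 0.1556] xang 85.1 shift [219.6 -68.2  41.1] after-turn shift 230.7 7.9 turn -19.1 J6 0.18 F [ 0.1 -0.5  0.3] w 0.0301 tilt [ 0.002  0.025 -1.   ]
```

{"api": "apply_moves", "payload": {"moves": [[[0,0,0,-6.4],[0,0,0,-6.4],[20,1,0,-6.4],[45,2,0,0],[45,2,5,0],[45,1,10,0],[40,1,10,0],[25,1,8,0],[8,0,4,0],[0,0,0,0]]], "hand": 0}}

```text
clock: 19.4
eef_pos: [0.4536, 0.2839, 0.1321]
tool_rot: [0.61, 0.792, 0.017, -0.001]
ft_force: [-0.7, -0.8, -0.0]
grip_width: 0.0426
```

Run:
```python
from h import *
c=snap('wrist','w7')
go(.449,.2781,.04,104.2)
```

```text
t 19.45 pos [0.4539 0.2833 0.1324] xang 104.8 shift [-5.8 -8.5 92.1] after-turn shift -3.9 -6.0 turn 0.6 J6 0.29 F [-0.5  0.2 -0.3] w 0.0429 tilt [ 0.02   0.028 -0.999]
```

View pics/w7.png

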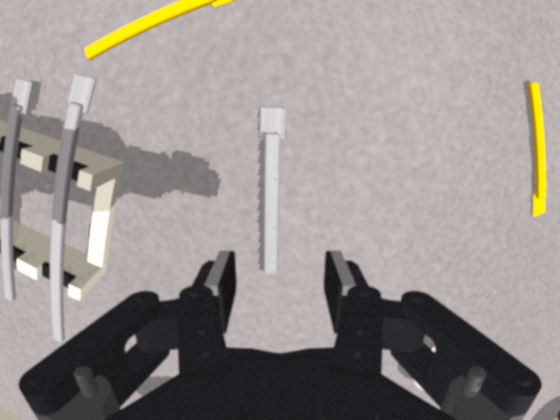

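Spatula a is between the fingers (bar u≈270, 6 mm left of centre), and c and d are seated in the rack.

{"api": "apply_moves", "payload": {"moves": [[[-2,-2,10,0],[-2,-2,18,0],[0,-2,18,0],[0,0,16,0],[0,0,12,0],[0,0,8,0],[0,0,5,0],[0,0,2,0],[0,0,0,0],[0,0,0,0]]]}}

```text
clock: 20.45
eef_pos: [0.4555, 0.2688, 0.0409]
tool_rot: [0.617, 0.787, 0.018, 0.001]
ft_force: [0.7, 0.6, -0.2]
grip_width: 0.0427
```

Run:
```python
from h import *
go(.449,.2781,.0195,104.2)
```

```text
t 20.45 pos [0.4555 0.2688 0.0409] xang 103.8 shift [10.2 -4.8 21.5] after-turn shift 10.6 -4.1 turn -0.4 J6 0.29 F [ 0.7  0.6 -0.2] w 0.0427 tilt [ 0.024  0.027 -0.999]
```

{"api": "apply_moves", "payload": {"moves": [[[5,-2,0,0],[5,-2,4,0],[1,0,6,0],[1,0,6,0],[0,0,4,0],[0,0,2,0],[0,0,0,0],[0,0,0,0],[0,0,0,0],[0,0,0,0]]]}}

```text
clock: 21.45
eef_pos: [0.4494, 0.2823, 0.0183]
tool_rot: [0.617, 0.787, 0.019, 0.002]
ft_force: [0.5, -0.0, 0.6]
grip_width: 0.0428
```

Run:
```python
from h import *
go(.449,.2781,.0195,104.2)
```

```text
t 21.45 pos [0.4494 0.2823 0.0183] xang 103.9 shift [-3.9 -1.4 -1.4] after-turn shift -3.9 -1.4 turn -0.3 J6 0.31 F [ 0.5 -0.   0.6] w 0.0428 tilt [ 0.026  0.028 -0.999]
```

{"api": "apply_moves", "payload": {"moves": [[[-4,-1,-1,0],[0,0,0,0],[0,0,0,0],[0,0,0,0],[0,0,0,0],[0,0,0,0],[0,0,0,0],[0,0,-8,0],[0,0,-25,0],[0,0,-30,0]]], "hand": -1}}

```text
clock: 22.45
eef_pos: [0.4445, 0.2738, 0.0804]
tool_rot: [0.617, 0.787, 0.014, 0.0]
ft_force: [0.1, 1.1, 0.3]
grip_width: 0.0095
```

Run:
```python
from h import *
go(.4905,-.0655,.15,85.2)
```

```text
t 22.45 pos [0.4445 0.2738 0.0804] xang 103.8 shift [-339.2  -34.7  -76.4] after-turn shift -334.2 74.3 turn 18.6 J6 0.31 F [0.1 1.1 0.3] w 0.0095 tilt [ 0.018  0.023 -1.   ]
```

{"api": "apply_moves", "payload": {"moves": [[[0,0,-22,6.2],[0,0,-22,6.2],[-20,4,-22,6.2],[-45,10,-10,0],[-46,10,0,0],[-46,10,0,0],[-46,10,0,0],[-46,10,0,0],[-46,10,0,0],[-30,8,0,0]]]}}

```text
clock: 23.45
eef_pos: [0.4927, -0.0627, 0.1638]
tool_rot: [0.736, 0.677, 0.024, 0.002]
ft_force: [-0.3, 0.3, 0.0]
grip_width: 0.0096
```

Run:
```python
from h import *
go(.4905,-.0655,.12,85.2)
```

```text
t 23.45 pos [ 0.4927 -0.0627  0.1638] xang 85.2 shift [-4.5 -3.5 43.6] after-turn shift -3.0 -2.0 turn 0.0 J6 -0.06 F [-0.3  0.3  0. ] w 0.0096 tilt [ 0.038  0.03  -0.999]
```

{"api": "apply_moves", "payload": {"moves": [[[0,-1,6,0],[0,-1,10,0],[0,0,12,0],[0,0,10,0],[0,0,6,0],[0,0,2,0],[0,0,0,0],[0,0,0,0],[0,0,0,0],[0,0,0,0]]]}}

```text
clock: 24.45
eef_pos: [0.4925, -0.0607, 0.1164]
tool_rot: [0.736, 0.676, 0.025, 0.002]
ft_force: [-0.1, 0.8, -0.3]
grip_width: 0.0094
```

Run:
```python
from h import *
c=snap('wrist','w8')
go(.4905,-.0655,.066,85.2)
```

```text
t 24.5 pos [ 0.4925 -0.0607  0.1165] xang 85.2 shift [-6.6 -3.5 50.2] after-turn shift -4.9 -1.6 turn -0.0 J6 -0.06 F [ 0.1  0.5 -1.6] w 0.0096 tilt [ 0.04   0.03  -0.999]
```

View pics/w8.png

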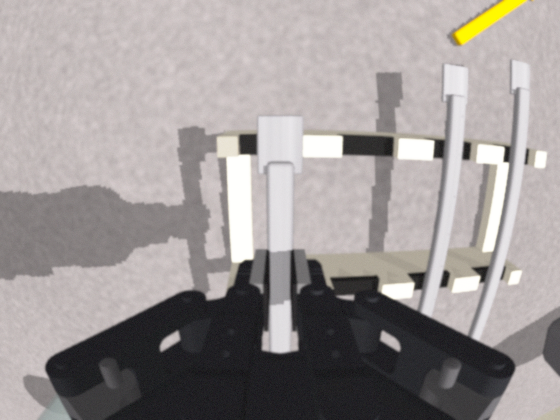

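{"api": "apply_moves", "payload": {"moves": [[[-3,-2,6,0],[-2,-1,10,0],[0,0,12,0],[0,0,10,0],[0,0,7,0],[0,0,4,0],[0,0,1,0],[0,0,0,0],[0,0,0,0],[0,0,0,0]]]}}

```text
clock: 25.5
eef_pos: [0.4914, -0.0653, 0.0651]
tool_rot: [0.737, 0.676, 0.026, 0.004]
ft_force: [0.7, 1.4, -0.9]
grip_width: 0.0097
```

Run:
```python
from h import *
go(.4905,-.0655,.065,85.2)
```

```text
t 25.5 pos [ 0.4914 -0.0653  0.0651] xang 85.1 shift [-0.3 -0.9  0.1] after-turn shift -0.2 -0.9 turn -0.1 J6 -0.07 F [ 0.7  1.4 -0.9] w 0.0097 tilt [ 0.043  0.029 -0.999]
```

{"api": "apply_moves", "payload": {"moves": [[[0,0,1,0],[0,0,0,0],[0,0,0,0],[0,0,0,0],[0,0,0,0],[0,0,-5,0],[0,0,-15,0],[0,0,-25,0],[0,0,-30,0],[0,0,-15,0]]], "hand": -0.3}}

```text
clock: 26.5
eef_pos: [0.4853, -0.0676, 0.1545]
tool_rot: [0.737, 0.676, 0.023, 0.001]
ft_force: [-0.3, 0.2, -0.8]
grip_width: 0.0301
```

Run:
```python
from h import *
go(.4321,-.3941,.12,85.7)
```

```text
t 26.5 pos [ 0.4853 -0.0676  0.1545] xang 85.1 shift [-330.8  -25.8   22.6] after-turn shift -329.6 -28.6 turn -0.6 J6 -0.07 F [-0.3  0.2 -0.8] w 0.0301 tilt [ 0.035  0.031 -0.999]
```

{"api": "apply_moves", "payload": {"moves": [[[-20,-1,0,-0.6],[-45,-4,0,0],[-45,-4,0,0],[-45,-4,2,0],[-45,-4,4,0],[-45,-4,4,0],[-40,-3,4,0],[-25,-2,4,0],[-10,0,2,0],[0,0,0,0]]], "hand": 0}}

```text
clock: 27.5
eef_pos: [0.4403, -0.397, 0.1315]
tool_rot: [0.731, 0.682, 0.028, 0.008]
ft_force: [0.3, 0.3, 0.1]
grip_width: 0.043
```

Run:
```python
from h import *
c=snap('wrist','w9')
go(.4321,-.3941,.04,85.7)
```

```text
t 27.55 pos [ 0.4404 -0.3962  0.1317] xang 86.1 shift [ -1.2 -13.   91.2] after-turn shift 1.4 -8.5 turn 0.4 J6 -0.69 F [ 0.3 -0.5  0.2] w 0.0427 tilt [ 0.052  0.026 -0.998]
```

View pics/w9.png

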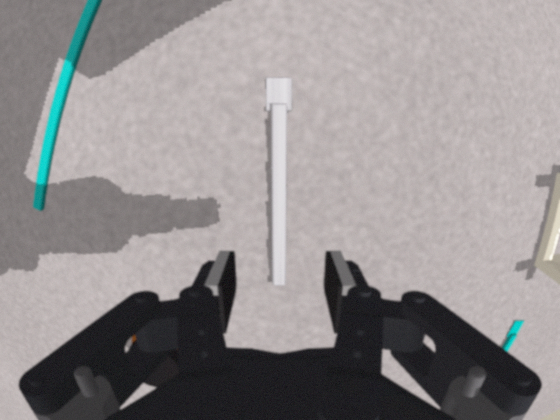

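Spatula b is centred between the fingers (bar u≈279).

{"api": "apply_moves", "payload": {"moves": [[[0,-4,10,0],[0,-4,18,0],[0,-4,18,0],[0,-1,16,0],[0,0,12,0],[0,0,8,0],[0,0,5,0],[0,0,2,0],[0,0,0,0],[0,0,0,0]]]}}

```text
clock: 28.55
eef_pos: [0.4352, -0.3821, 0.04]
tool_rot: [0.726, 0.687, 0.029, 0.008]
ft_force: [-0.1, 0.5, 0.4]
grip_width: 0.0429
```

Run:
```python
from h import *
go(.4321,-.3941,.0195,85.7)
```

```text
t 28.55 pos [ 0.4352 -0.3821  0.04  ] xang 86.9 shift [-12.8  -3.5  20. ] after-turn shift -12.2 -2.2 turn 1.2 J6 -0.69 F [-0.1  0.5  0.4] w 0.0429 tilt [ 0.053  0.028 -0.998]
```

{"api": "apply_moves", "payload": {"moves": [[[-6,-2,0,1],[-6,-1,4,0],[-1,0,6,0],[0,0,5,0],[0,0,3,0],[0,0,1,0],[0,0,0,0],[0,0,0,0],[0,0,0,0],[0,0,0,0]]]}}

```text
clock: 29.55
eef_pos: [0.4326, -0.3968, 0.02]
tool_rot: [0.733, 0.68, 0.029, 0.009]
ft_force: [-0.1, -0.1, -0.5]
grip_width: 0.0427
```

Run:
```python
from h import *
go(.4321,-.3941,.0195,85.7)
```

```text
t 29.55 pos [ 0.4326 -0.3968  0.02  ] xang 85.8 shift [ 2.7 -0.8  0.6] after-turn shift 2.7 -0.7 turn 0.1 J6 -0.7 F [-0.1 -0.1 -0.5] w 0.0427 tilt [ 0.055  0.026 -0.998]
```

{"api": "apply_moves", "payload": {"moves": [[[2,0,0.5,0],[0,0,0,0],[0,0,0,0],[0,0,0,0],[0,0,0,0],[0,0,0,0],[0,0,0,0],[0,0,-10,0],[0,0,-30,0],[0,0,-35,0]]], "hand": -1}}

```text
clock: 30.55
eef_pos: [0.4255, -0.3933, 0.0917]
tool_rot: [0.733, 0.68, 0.029, 0.003]
ft_force: [0.5, -0.2, -0.5]
grip_width: 0.0092
```

Run:
```python
from h import *
go(.4955,-.0053,.16,85.2)
```

```text
t 30.55 pos [ 0.4255 -0.3933  0.0917] xang 85.8 shift [394.4  43.7 -51.6] after-turn shift 392.5 37.3 turn 0.6 J6 -0.7 F [ 0.5 -0.2 -0.5] w 0.0092 tilt [ 0.046  0.034 -0.998]
```

{"api": "apply_moves", "payload": {"moves": [[[10,2,-20,0.6],[40,5,-20,0],[46,5,-10,0],[46,5,0,0],[46,5,0,0],[46,5,0,0],[46,5,0,0],[46,5,0,0],[38,4,0,0],[20,2,0,0]]]}}

```text
clock: 31.55
eef_pos: [0.5061, -0.0106, 0.1735]
tool_rot: [0.739, 0.672, 0.033, 0.015]
ft_force: [-0.5, 0.1, -0.1]
grip_width: 0.0093
```

Run:
```python
from h import *
go(.4955,-.0053,.12,85.2)
```

```text
t 31.55 pos [ 0.5061 -0.0106  0.1735] xang 84.6 shift [  2.8 -14.6  52.7] after-turn shift 4.4 -11.0 turn -0.6 J6 0.06 F [-0.5  0.1 -0.1] w 0.0093 tilt [ 0.069  0.022 -0.997]
```

{"api": "apply_moves", "payload": {"moves": [[[2,-5,6,-0.6],[0,-5,10,0],[0,-3,12,0],[0,-1,10,0],[0,0,6,0],[0,0,2,0],[0,0,0,0],[0,0,0,0],[0,0,0,0],[0,0,0,0]]]}}

```text
clock: 32.55
eef_pos: [0.4937, -0.0085, 0.1248]
tool_rot: [0.736, 0.676, 0.033, 0.016]
ft_force: [1.5, -0.9, -0.9]
grip_width: 0.0096
```

Run:
```python
from h import *
c=snap('wrist','w10')
go(.4955,-.0053,.065,85.2)
```

```text
t 32.6 pos [ 0.4938 -0.0085  0.1248] xang 85.2 shift [ 1.8 -2.7 59.9] after-turn shift 3.3 1.4 turn -0.0 J6 0.06 F [-0.  -0.1 -0.7] w 0.0093 tilt [ 0.07   0.02  -0.997]
```

View pics/w10.png

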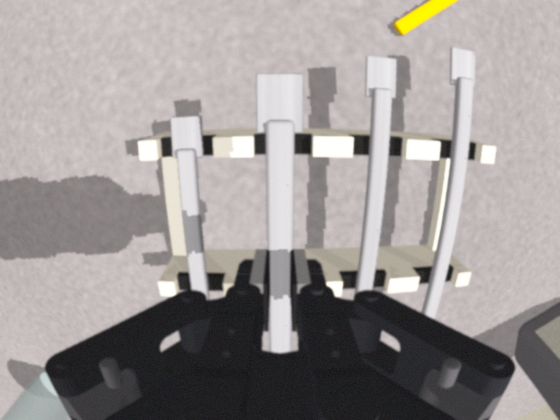

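a, c and d are seated, and b hangs over its free notch pair (bar u≈280, notch u≈250-312). I lower it.

{"api": "apply_moves", "payload": {"moves": [[[2,-1,8,0],[1,-1,12,0],[0,0,12,0],[0,0,10,0],[0,0,8,0],[0,0,5,0],[0,0,2,0],[0,0,0,0],[0,0,0,0],[0,0,0,0]]]}}

```text
clock: 33.6
eef_pos: [0.4974, -0.0031, 0.0656]
tool_rot: [0.736, 0.676, 0.034, 0.017]
ft_force: [-0.6, 0.7, 0.5]
grip_width: 0.0094
```

Run:
```python
from h import *
go(.4955,-.0053,.065,85.2)
```

```text
t 33.6 pos [ 0.4974 -0.0031  0.0656] xang 85.2 shift [-2.4 -1.7  0.4] after-turn shift -2.4 -1.7 turn 0.0 J6 0.07 F [-0.6  0.7  0.5] w 0.0094 tilt [ 0.073  0.02  -0.997]
```

{"api": "apply_moves", "payload": {"moves": [[[-2,-1,1,0],[0,0,0,0],[0,0,0,0],[0,0,0,0],[0,0,0,0],[0,0,-5,0],[0,0,-15,0],[0,0,-25,0],[0,0,-30,0],[0,0,-30,0]]], "hand": -0.3}}

```text
clock: 34.6
eef_pos: [0.4854, -0.0072, 0.1694]
tool_rot: [0.736, 0.676, 0.031, 0.014]
ft_force: [1.4, 0.5, -0.5]
grip_width: 0.0302
```

{"api": "apply_moves", "payload": {"moves": [[[-10,5,-20,0],[-40,10,-20,0],[-45,15,0,0],[-45,15,0,0],[-45,15,0,0],[-45,15,0,0],[-20,5,0,0],[0,0,0,0],[0,0,0,0],[0,0,0,0]]]}}

```text
clock: 35.6
eef_pos: [0.5472, -0.2724, 0.2205]
tool_rot: [0.734, 0.678, 0.036, 0.021]
ft_force: [0.3, -0.0, 0.8]
grip_width: 0.0301
```

Run:
```python
from h import *
c=snap('top','top1'); go(.4955,-.0053,.065,85.2)
a=cv2.imread('pics/top1.png'); cv2.imwrite('pics/r1.png',cv2.resize(a[100:300,90:480],(800,410),interpolation=2))
# bystander change
b=cv2.imread('pics/top0.png')
for n,(x,y,s) in dict(can=(162,160,30),beak=(395,150,25),jar=(452,206,18),dish=(105,203,20)).items():
    A,B=[i[y-s:y+s,x-s:x+s].astype(float) for i in(a,b)]; print(n,abs(A-B).mean().round(2))
```

```text
t 35.65 pos [ 0.5472 -0.2721  0.2205] xang 85.6 shift [258.1 -84.8 155.7] after-turn shift 261.5 -73.9 turn 0.4 J6 -0.41 F [-0.   0.5  0.5] w 0.0301 tilt [ 0.081  0.018 -0.997]
can 3.5
beak 7.91
jar 57.04
dish 4.72
```

View pics/r1.png

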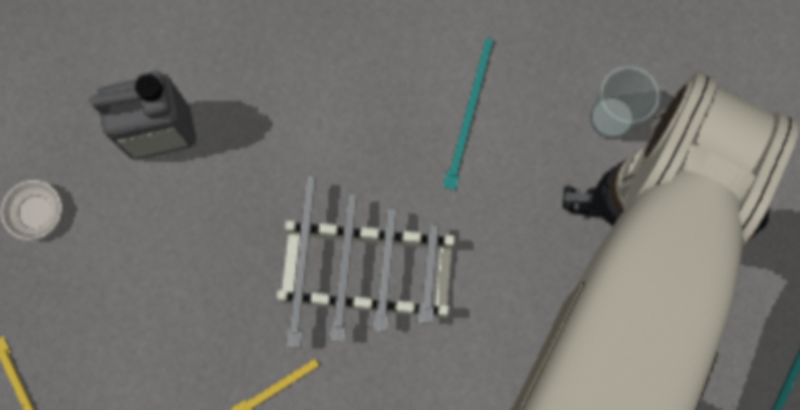

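Run:
```python
from h import *
a=cams.camera('side')['color'].astype(float); b=load('side0')['color'].astype(float)
for n,(x,y) in dict(jar=(430,308),beaker=(411,230)).items(): print(n,abs(a-b)[y-18:y+18,x-18:x+18].mean().round(2))
print(workorder.job_done())
```

```text
jar 9.95
beaker 7.87
the job is handed in; nothing more can be done
None
```

I put all four steel spatulas in the rack and handed the job in at about 36 s of the 96 s allowed. From the canister's (+y) end the order is d (245 mm), c (210), b (175), a (140).

- **Placement:** The last top view shows each spatula lying across both rails in its own notch pair. The overhangs at the two ends look even to within about 5 mm, judged by eye in that picture. The gripper was empty and clear of everything. Every force reading I took was below about 3 N.
- **Canister and dish:** They look the same in the top view before and after, with small pixel differences of 3.5 and 4.7.
- **Jar and beaker:** These I could not confirm as firmly. The arm hid the jar in the last top view (difference 57). The side view gave differences of 10 for the jar and 8 for the beaker. I put that down to changed arm shadows but did not look at that picture. The gripper stayed about 9 cm or more from both by my estimate.
- **Tool tilt:** The tool drifted to about 4–5° off vertical by the end. I could not correct that with these moves, and it did not visibly affect the placing.

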